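# Load the disinfection cabinet with canisters and wind its tray in

## Robot

A 6-joint arm with a two-finger parallel gripper is mounted at the origin on a cart in front of the work surface, level with it; the furniture and walls round the work are solid. World frame = base frame: x ahead of the robot, y to its left, z up, the work surface at z = 0. Lengths are in mm, angles in rad, forces in N, time in s.
With the tool pointing down it reaches from about 350 to 975 mm from the base axis. Payload 7.1 kg.
Tool frame: the origin (TCP) lies midway between the tips of the shut fingers; the grasp point (between the pads) lies 19 mm behind it; z points along the fingers, y is the line along which they close (so a half turn about z gives the same grasp; the last joint's range is limited). The gripper opens to 88 mm and grips with 3 to 60 N. Pads are 20 mm wide; open, the fingers measure 115 mm over their backs; the gripper's body (75 mm by 178 mm) begins 61 mm behind the grasp point.
Start: joints at [-1.161, 0.423, 1.63, -0, 1.089, -0.019], TCP at [259.877, -568.391, 222.675] pointing down, gripper open.
Joint ranges: [-3, 3], [-0.9, 2.11], [0.09, 2.58], [-1.31, 4.45], [0.11, 2.69], [-2.54, 2.54]. Speed limits (rad/s): [2.39, 2.39, 3.01, 3.14, 3.14, 3.14].

## Interface

Orientations are given as a rotation vector (axis times angle).
In Python, from workcell import ctrl gives the robot as it stands.
- The arm moves only by the shell command python3 -m inch 'ROWS' [OPENING]. ROWS is JSON, a list of rows, each an object with "xyz": the shift along the tool's x, y, z in mm, a list of three; "rot": the turn, a rotation vector about the tool's x, y, z in rad, a list of three. In form: [{"xyz": [dx, dy, dz], "rot": [ax, ay, az]}, ...]. A call has 1 to 12 rows; each row is the pose to reach, as a shift and turn from the pose commanded when the call began, along the tool's axes at that moment; what a row does not reach only later rows make up. A row lasts 1/12 s, in which the tool goes at most 41.7 mm and 7.16 degrees, less where a joint would pass 70% of its speed; a pose out of reach is approached as far as the arm can. A call with a gripper value outside its range is refused whole. OPENING is the closure in counts, from 0 (fully open) to 255 (shut), set as the call begins (- or left out, the last holds). The fingers move at their own pace and stop on an object; the grip force is fixed at half the most. Time passes only in rows, so rows that repeat a pose let the fingers close. It gives the time, the measured TCP pose, the force, the opening and the grip force at its end, in the units of the state.
- ctrl.get_obs(): the state, without advancing time (a new reading comes with each control period).
- ctrl.get_image(name): name is "scene" or "side" or "wrist"; returns the picture (400x640x3 uint8, red, green, blue); there is no depth.
- ctrl.camera_model(name): a dict with "fx", "fy", "cx", "cy" (pixels), "position" and "attitude" of the camera in the world. Camera axes: x right, y up, looking along -z (the intrinsics and any distortion apply to the point x, -y, -z); pixel columns grow to the right and rows downward; lengths in mm; the calibration is good to about 2 mm. The wrist camera is an equidistant fisheye: a pixel r from the principal point sees the ray r / f radians off the axis. A picture is of the moment at which its call begins: read the wrist's pose just before it. camera_model takes no time and is no camera call; for the wrist camera it gives the pose at the moment of the call.
- ctrl.close_job(): hands the job in; it is judged then, once.
The state is a dict: "t": time; "qpos": joint angles; "qvel": joint speeds; "joint_torque": joint torques, N m; "ee_pos": TCP position; "orientation": TCP orientation; "ft_force": force on the tool from outside, world axes, zero at the start; "moment": the same for the moment, N m; "width": finger opening in mm; "grasp_force": force on a finger pad.
Only numpy, scipy, OpenCV 4.12 (cv2) and the standard library are available. Lean on these libraries where they do the work, as an engineer would, in place of code of your own. Each camera call takes 0.05 s, during which the arm holds its last target. There are 200 camera calls.

## Task

Wind the tray of the bench disinfection cabinet fully out by pushing round the spokes of the capstan on top of it. Lift every lidded steel canister off the hooks of the rack, and stand them together with the canister that is on the worktop upright on the tray, flat on its floor; then wind the tray fully home again with the capstan. Move the tray by the capstan only, never by pulling or pushing the tray itself, and leave the other things on the worktop where they are.

Things in the scene. Friction and masses are not known exactly. Their poses are not given: they have to be found in the camera images.
- cabinet: white bench cabinet, fixed; origin on the worktop below the capstan's axis, z up, the tray runs out to its -y. Hood 200 mm (x) by 160 mm (y), roof 96 mm high, open at -y, 74 mm clear above the tray's floor; a bed plate reaches to y = -265 mm
- guard (a point): middle of the front edge of the flat grey guard that covers the rear of the capstan; axes as the cabinet's. It reaches from here 72 mm back (+x), 85 mm to either side, its underside 139 and top 146 mm above the worktop. A spoke can be pushed only in front of it (middle of a finger at least 20 mm before this edge)
- hub (a point): centre of the capstan on its upright axis at the spokes' mid height, 118 mm above the worktop (22 mm above the roof); axes as the cabinet's. Four level steel spokes, 10 mm thick, reach out from the hub (radius 17 mm, top 132 mm above the worktop) and end in black balls of 18 mm diameter, 77 mm from the axis
- capstan (a joint): turn of the capstan in rad, anticlockwise from above positive, stops at 0 and 5.0; at value v the spokes point at v, v + pi/2, v + pi and v + 3pi/2, anticlockwise from the cabinet's x axis. Anticlockwise drives the tray out, 36 mm per rad, clockwise home. It stays where it is left and takes about 3 to 6 N at 58 mm from the axis
- tray (a joint): travel of the tray in m: 0 fully home under the hood, 0.18 fully out towards the cabinet's -y; geared to the capstan
- tray_floor (a point): centre of the tray's floor (its upper face, 14 mm above the worktop), axes as the cabinet's. The steel tray is 148 mm (x) by 140 mm (y) inside, with a rim 14 mm above the floor
- rack: low steel rack, fixed; origin on the worktop, front to -x, base 220 mm wide (y). Hooks at y = +74, 0, -74 mm: a 7 mm arm, top 55 mm up, runs forward from the back plate (80 mm high) to an upright 7 mm pin at x = -3.5 mm, 71 mm high. A hung canister (underside 35 mm up, centre at x = -36 mm) has its loop round the pin, on the arm; it is free once raised 18 mm, then drawn to -x
- canister_a: lidded steel canister: body 40 mm in diameter, 34 mm high; on the lid an upright grip bar 26 mm long (along x), 12 mm thick (y), its top 58 mm above the underside. Origin: centre of the underside, z up. A flat hanging loop at +x, 20 to 25 mm above the underside, reaches 40 mm from the centre, opening 14 mm (y) by 16 mm (x). 60 to 130 g. Hangs on a rack hook, +x to the rack's back; may be absent
- canister_b: lidded steel canister: body 40 mm in diameter, 34 mm high; on the lid an upright grip bar 26 mm long (along x), 12 mm thick (y), its top 58 mm above the underside. Origin: centre of the underside, z up. A flat hanging loop at +x, 20 to 25 mm above the underside, reaches 40 mm from the centre, opening 14 mm (y) by 16 mm (x). 60 to 130 g. Hangs on a rack hook, +x to the rack's back; may be absent
- canister_c: lidded steel canister: body 40 mm in diameter, 34 mm high; on the lid an upright grip bar 26 mm long (along x), 12 mm thick (y), its top 58 mm above the underside. Origin: centre of the underside, z up. A flat hanging loop at +x, 20 to 25 mm above the underside, reaches 40 mm from the centre, opening 14 mm (y) by 16 mm (x). 60 to 130 g. Hangs on a rack hook, +x to the rack's back; may be absent
- canister_d: lidded steel canister: body 40 mm in diameter, 34 mm high; on the lid an upright grip bar 26 mm long (along x), 12 mm thick (y), its top 58 mm above the underside. Origin: centre of the underside, z up. A flat hanging loop at +x, 20 to 25 mm above the underside, reaches 40 mm from the centre, opening 14 mm (y) by 16 mm (x). 60 to 130 g. It stands on the worktop, any way round
- laryngoscope: black laryngoscope lying on the worktop, 63 x 126 x 27 mm; leave alone
- vial: glass vial with white cap, 29 mm in diameter, 66 mm tall; leave alone
- needle_carton: small carton, 40 x 75 x 26 mm; leave alone
- tape_roll: roll of tape lying flat, 52 mm wide, 12 mm high; leave alone
Not all that is in view belongs to the job. What is shaped like the canister_d but green or red is not meant.

How it is judged:
By the outcome, as a careful person would: the job done as asked, in the order asked, and still so for the second after the job is handed in, with the robot touching nothing.
Of canister_a, canister_b, canister_c only 2 to 3 are there at a start; the rules pass over those that are not, and their reading is None.
At some moment in a run one of canister_d may be knocked a few centimetres aside while the robot is not near it.
It also fails if it takes over 208 s, if anything falls off the work surface, if the arm or the gripper's body presses on something with over 40 N, if the wrist force passes 120 N, or if a joint passes its speed limit or range.

## Working session

There is one attempt and no reset: what is moved stays moved. The work goes in short steps, Python scripts to look and compute and a shell command to move; the robot and the scene stay as the last step left them, time stands still between calls to the robot, and variables do not carry over. Pictures are saved under pics/ and viewed, at most 17 in all, crops included, and the job is handed in when it is done.

```bash
ls; mkdir -p pics; python3 - <<'E'
from workcell import ctrl
import cv2,numpy as np
np.set_printoptions(precision=4,suppress=True)
for n in ["scene","side","wrist"]:
    im=ctrl.get_image(n); cv2.imwrite(f"pics/{n}0.png",im[:,:,::-1]); print(n,ctrl.camera_model(n))
o=ctrl.get_obs(); print(o)
E
```

```text
pics
scene {'fx': 363.194761126998, 'fy': 363.194761126998, 'cx': 319.81916774317534, 'cy': 199.65678169522207, 'position': array([  0.0551, 440.8702, 797.6427]), 'attitude': array([ 0.4035, -0.9431, -2.1269])}
side {'fx': 410.6450796269598, 'fy': 410.6450796269598, 'cx': 315.3149713914107, 'cy': 198.59083466154527, 'position': array([177.2259, 755.9537, 451.6226]), 'attitude': array([ 0.3779, -1.5654, -2.2722])}
wrist {'fx': 309.70691628693146, 'fy': 309.70691628693146, 'cx': 317.86000427426103, 'cy': 201.60461332844224, 'position': array([ 334.5342, -533.8003,  384.5014]), 'attitude': array([-0.2645,  0.1715, -1.1327])}
{'t': 0.15, 'qpos': array([-1.161 ,  0.4237,  1.6305,  0.    ,  1.0886, -0.0191]), 'qvel': array([-0.0006, -0.0012, -0.002 ,  0.0009, -0.0003,  0.0001]), 'joint_torque': array([  0.0012, -54.4987, -27.3918,   0.0645,   0.0203,  -0.0001]), 'ee_pos': array([ 259.7292, -568.0273,  222.0957]), 'orientation': array([-3.0686, -0.6682,  0.0003]), 'ft_force': array([ 0.0136, -0.5345, -0.1933]), 'moment': array([-0.0426,  0.0295,  0.0353]), 'grasp_force': 0.0, 'width': 88.05674864594219}
```

View pics/scene0.png

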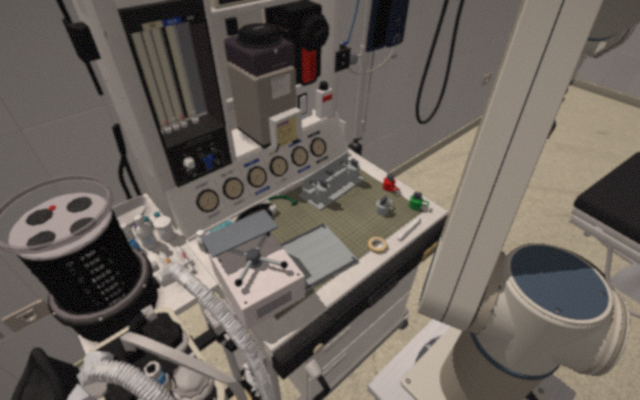

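View pics/side0.png

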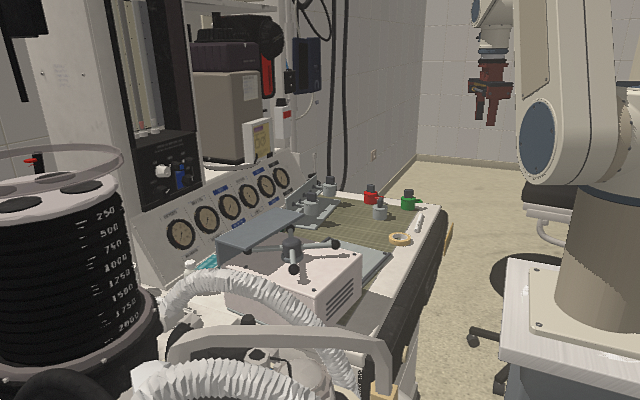

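The scene view shows the capstan hub at about (252,255), the tray bed at (320,255) and the rack at (333,185). It also shows a grey canister at (383,206), a red one at (389,184) and a green one at (416,201). In the side view the hub is at (291,247), the grey canister at (380,211), red at (371,196) and green at (408,200). The grey steel one fits canister_d, and I'll confirm that in enlarged crops.

```bash
python3 - <<'E'
import cv2
a=cv2.imread('pics/scene0.png')[145:335,195:450]
cv2.imwrite('pics/scene0c.png',cv2.convertScaleAbs(cv2.resize(a,None,fx=3,fy=3,interpolation=cv2.INTER_CUBIC),alpha=1.4))
a=cv2.imread('pics/side0.png')[170:320,205:435]
cv2.imwrite('pics/side0c.png',cv2.resize(a,None,fx=3.4,fy=3.4,interpolation=cv2.INTER_CUBIC))
E
```

```text
(no output)
```

View pics/scene0c.png

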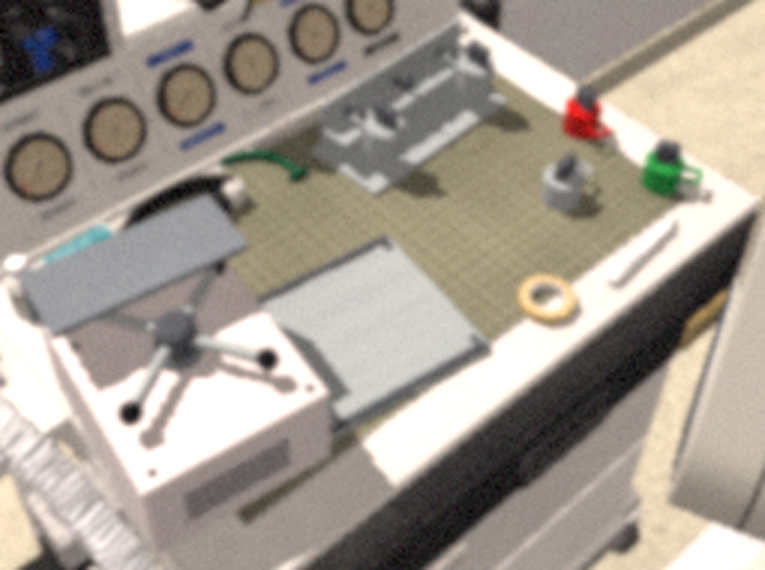

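View pics/side0c.png

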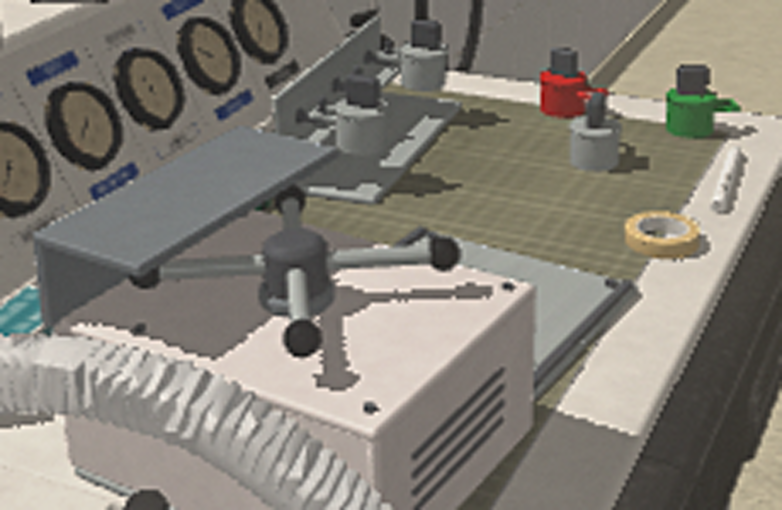

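The crops confirm it. Canister_d is the plain grey one: scene crop (565,188), side crop (597,140). Red and green don't match. Two canisters hang on the rack, at side crop (360,125) and (425,65), on the end and far hooks. The capstan balls are at scene crop (130,412), (267,357) and (218,265). I'll triangulate now.

```bash
cat > h.py <<'E'
from workcell import ctrl
import cv2,numpy as np
from scipy.spatial.transform import Rotation as R
np.set_printoptions(precision=3,suppress=True)
def ray(m,uv,fish=False):
    x=(uv[0]-m['cx'])/m['fx'];y=(uv[1]-m['cy'])/m['fy']
    if fish:
        r=np.hypot(x,y)+1e-12;d=np.array([x/r*np.sin(r),-y/r*np.sin(r),-np.cos(r)])
    else: d=np.array([x,-y,-1.])
    return np.array(m['position']),R.from_rotvec(m['attitude']).apply(d/np.linalg.norm(d))
def plane(r,z): return r[0]+r[1]*(z-r[0][2])/r[1][2]
def tri(rs):
    A=sum(np.eye(3)-np.outer(d,d) for p,d in rs);b=sum((np.eye(3)-np.outer(d,d))@p for p,d in rs)
    X=np.linalg.solve(A,b);return X,[round(float(np.linalg.norm(np.cross(X-p,d))),1) for p,d in rs]
def project(m,P,fish=False):
    c=R.from_rotvec(m['attitude']).inv().apply(np.array(P)-m['position']);x,y,z=c[0],-c[1],-c[2]
    if fish:
        r=np.hypot(x,y);t=np.arctan2(r,z);return np.array([m['cx']+m['fx']*t*x/r,m['cy']+m['fy']*t*y/r])
    return np.array([m['cx']+m['fx']*x/z,m['cy']+m['fy']*y/z])
E
python3 - <<'E'
from h import *
S=ctrl.camera_model('scene');D=ctrl.camera_model('side')
s=lambda a,b:ray(S,(a/3+195,b/3+145)); d=lambda a,b:ray(D,(a/3.4+205,b/3.4+170))
for n,a,b in [('ballL',(130,412),(302,337)),('ballR',(267,357),(443,251)),('ballB',(218,265),(291,200)),('hubtop',(177,328),(296,243)),
 ('d grip',(569,165),(597,105)),('d body',(563,195),(597,155)),('a grip',(380,115),(362,85)),('b grip',(476,55),(427,33)),('rackcornerNear',(377,188),(380,198)),
 ('guardR',(247,243),(338,152)),('guardL',(55,333),(135,272)),('bed corner',(487,350),(630,288)),('bed corner back',(385,242),(418,232)),('roof corner',(328,395),(535,285)),('roofcorner2',(148,488),(373,437)),('tape',(548,297),(663,235)),('green',(668,160),(692,82)),('red',(585,105),(564,65))]:
    print(n,*tri([s(*a),d(*b)]))
E
```

```text
ballL [460.479 258.872 117.838] [0.1, 0.1]
ballR [434.388 152.502 118.486] [0.3, 0.3]
ballB [539.694 124.695 116.037] [0.6, 0.6]
hubtop [498.244 192.38  127.617] [1.4, 1.4]
d grip [ 473.922 -257.418   48.811] [1.0, 1.0]
d body [ 472.767 -256.36     6.607] [0.1, 0.1]
a grip [ 620.847 -130.034   88.783] [0.2, 0.2]
b grip [ 634.093 -282.047   82.856] [0.4, 0.4]
rackcornerNear [ 602.237 -114.015    7.019] [3.0, 3.0]
guardR [520.507 105.192 142.698] [1.4, 1.4]
guardL [544.56  269.456 138.925] [0.3, 0.3]
bed corner [385.901 -52.827   4.276] [1.5, 1.5]
bed corner back [547.    -71.507   4.882] [2.3, 2.3]
roof corner [390.563 128.949  95.667] [0.7, 0.7]
roofcorner2 [416.892 275.523  85.881] [0.7, 0.7]
tape [ 389.383 -141.79     3.856] [1.1, 1.1]
green [ 416.953 -345.312   45.708] [3.1, 3.1]
red [ 530.718 -348.543   44.808] [2.2, 2.2]
```

View pics/wrist0.png

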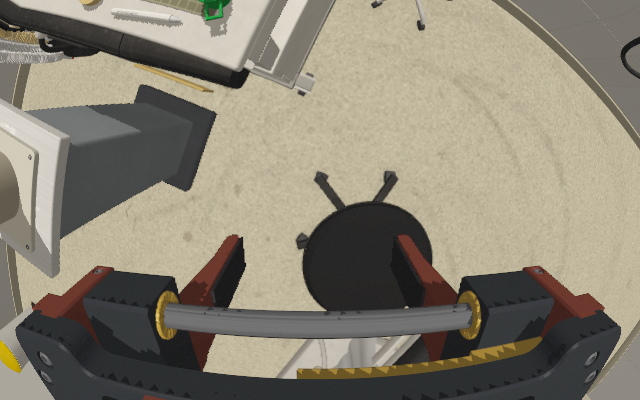

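```bash
python3 -m inch '[{"xyz":[0,0,-30],"rot":[0,0,0.11]},{"xyz":[0,0,-60],"rot":[0,0,0.22]},{"xyz":[0,0,-90],"rot":[0,0,0.33]},{"xyz":[0,0,-110],"rot":[0,0,0.428]},{"xyz":[0,0,-110],"rot":[0,0,0.428]}]'
python3 - <<'E'
from h import *
S=ctrl.camera_model('scene');D=ctrl.camera_model('side')
for a,b in [((207,200),(181,234)),((233,188),(206,225)),((318,147),(281,177))]: print('gauge',*tri([ray(S,a),ray(D,b)]))
for u in [(175,268),(220,320),(260,370)]:
    print('hose S',plane(ray(S,u),100)[:2],plane(ray(S,u),200)[:2])
for u in [(165,285),(240,275),(300,300),(350,350)]:
    print('hose D',plane(ray(D,u),100)[:2],plane(ray(D,u),200)[:2])
E
```

```text
t: 0.57
ee_pos: [260.7, -570.4, 337.7]
orientation: [3.134, -0.005, 0.005]
ft_force: [0.2, -0.2, 0.6]
width: 87.8
grasp_force: 0.0
gauge [789.626 164.375  75.879] [1.2, 1.2]
gauge [805.943  69.018  55.94 ] [3.3, 3.3]
gauge [ 785.2   -258.295   79.032] [0.8, 0.8]
hose S [602.639 344.52 ] [516.264 358.331]
hose S [418.039 332.43 ] [358.125 347.974]
hose S [279.582 327.715] [239.515 343.935]
hose D [638.536 357.899] [507.341 471.104]
hose D [547.276 284.661] [442.035 418.695]
hose D [424.901 306.688] [354.463 434.457]
hose D [320.119 374.766] [279.481 483.174]
```

```bash
python3 -m inch '[{"xyz":[15,-30,0],"rot":[0,0,0]},{"xyz":[30,-60,0],"rot":[0,0,0]},{"xyz":[45,-95,0],"rot":[0,0,0]},{"xyz":[60,-130,0],"rot":[0,0,0]},{"xyz":[75,-165,0],"rot":[0,0,0]},{"xyz":[90,-200,0],"rot":[0,0,0]},{"xyz":[105,-235,0],"rot":[0,0,0]},{"xyz":[120,-270,0],"rot":[0,0,0]},{"xyz":[135,-305,0],"rot":[0,0,0]},{"xyz":[150,-340,0],"rot":[0,0,0]},{"xyz":[160,-370,0],"rot":[0,0,0]},{"xyz":[160,-370,0],"rot":[0,0,0]}]'
python3 - <<'E'
from h import *
import json
m=ctrl.camera_model('wrist');im=ctrl.get_image('wrist');cv2.imwrite('pics/w1.png',im[:,:,::-1])
json.dump({k:np.array(v).tolist() for k,v in m.items()},open('w1.json','w'));print(m['position'],ctrl.get_obs()['ee_pos'])
E
```

```text
t: 1.57
ee_pos: [420.1, -193.8, 331.5]
orientation: [-3.139, -0.011, 0.002]
ft_force: [0.0, -0.1, -0.7]
width: 87.8
grasp_force: 0.0
[ 502.38  -193.01   493.863] [ 419.701 -195.832  331.675]
```

View pics/w1.png

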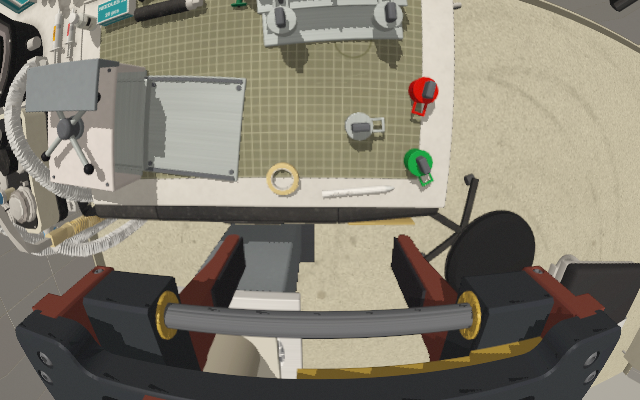

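The wrist view shows canister_d at (360,127) with its loop pointing right, towards world -y. Only two canisters hang on the rack, at (282,17) and (388,15), and the middle hook is empty. The tray is almost home, so the capstan is near v = 0.67. I'll do the capstan first.

```bash
python3 -m inch '[{"xyz":[7,-36,0],"rot":[0,0,-0.12]},{"xyz":[14,-72,0],"rot":[0,0,-0.24]},{"xyz":[21,-108,0],"rot":[0,0,-0.36]},{"xyz":[28,-144,0],"rot":[0,0,-0.48]},{"xyz":[35,-180,0],"rot":[0,0,-0.6]},{"xyz":[42,-216,0],"rot":[0,0,-0.72]},{"xyz":[49,-252,0],"rot":[0,0,-0.84]},{"xyz":[56,-288,0],"rot":[0,0,-0.96]},{"xyz":[63,-324,0],"rot":[0,0,-1.08]},{"xyz":[70,-360,0],"rot":[0,0,-1.2]},{"xyz":[77,-396,0],"rot":[0,0,-1.32]},{"xyz":[84,-420,0],"rot":[0,0,-1.44]}]' 255
python3 -m inch '[{"xyz":[0,0,0],"rot":[0,0,-0.12]},{"xyz":[0,0,0],"rot":[0,0,-0.131]},{"xyz":[0,0,0],"rot":[0,0,-0.131]}]'
python3 - <<'E'
from h import *
o=ctrl.get_obs();print(o['ee_pos'],o['width'],o['qpos'],R.from_rotvec(o['orientation']).as_matrix())
E
```

```text
t: 2.62
ee_pos: [503.6, 223.4, 331.6]
orientation: [-2.353, -2.081, 0.001]
ft_force: [0.7, -0.4, -0.7]
width: 11.2
grasp_force: 0.0
t: 2.87
ee_pos: [503.3, 220.8, 331.6]
orientation: [-2.223, -2.22, 0.003]
ft_force: [-0.1, -0.8, 0.1]
width: 0.6
grasp_force: 0.0
[503.259 220.826 331.64 ] 0.6314516340464168 [ 0.392  0.201  1.682 -0.     1.26   0.393] [[ 0.001  1.    -0.001]
 [ 1.    -0.001 -0.001]
 [-0.001 -0.001 -1.   ]]
```

```bash
python3 -m inch '[{"xyz":[17,5,35],"rot":[0,0,0]},{"xyz":[17,5,70],"rot":[0,0,0]},{"xyz":[17,5,105],"rot":[0,0,0]},{"xyz":[17,5,140],"rot":[0,0,0]},{"xyz":[17,5,165],"rot":[0,0,0]},{"xyz":[17,5,180],"rot":[0,0,0]},{"xyz":[17,5,192],"rot":[0,0,0]},{"xyz":[17,5,204],"rot":[0,0,0]},{"xyz":[17,5,214],"rot":[0,0,0]},{"xyz":[17,5,224],"rot":[0,0,0]},{"xyz":[17,5,224],"rot":[0,0,0]}]'
python3 - <<'E'
import numpy as np
h=np.array([500,192]);p0=np.array([508,238])
for a in range(90,270,10):
    p=h+48*np.array([np.cos(np.radians(a)),np.sin(np.radians(a))]);d=p-p0;print(a,d[1].round(),d[0].round())
E
```

```text
t: 3.78
ee_pos: [507.6, 238.3, 107.3]
orientation: [-2.221, -2.221, 0.003]
ft_force: [-0.4, -0.7, 0.3]
width: 0.8
grasp_force: 0.0
90 2.0 -8.0
100 1.0 -16.0
110 -1.0 -24.0
120 -4.0 -32.0
130 -9.0 -39.0
140 -15.0 -45.0
150 -22.0 -50.0
160 -30.0 -53.0
170 -38.0 -55.0
180 -46.0 -56.0
190 -54.0 -55.0
200 -62.0 -53.0
210 -70.0 -50.0
220 -77.0 -45.0
230 -83.0 -39.0
240 -88.0 -32.0
250 -91.0 -24.0
260 -93.0 -16.0
```

```bash
python3 -m inch '[{"xyz":[2,-8,0],"rot":[0,0,0]},{"xyz":[1,-16,0],"rot":[0,0,0]},{"xyz":[-1,-24,0],"rot":[0,0,0]},{"xyz":[-4,-32,0],"rot":[0,0,0]},{"xyz":[-9,-39,0],"rot":[0,0,0]},{"xyz":[-15,-45,0],"rot":[0,0,0]},{"xyz":[-22,-50,0],"rot":[0,0,0]},{"xyz":[-30,-53,0],"rot":[0,0,0]},{"xyz":[-38,-55,0],"rot":[0,0,0]},{"xyz":[-46,-56,0],"rot":[0,0,0]}]'

```

```text
t: 4.62
ee_pos: [456.3, 196.2, 111.4]
orientation: [2.219, 2.22, 0.02]
ft_force: [4.4, 16.4, 2.2]
width: 0.5
grasp_force: 6.4
```

```bash
python3 -m inch '[{"xyz":[-8,1,0],"rot":[0,0,0]},{"xyz":[-16,3,0],"rot":[0,0,0]},{"xyz":[-24,6,0],"rot":[0,0,0]},{"xyz":[-31,11,0],"rot":[0,0,0]},{"xyz":[-37,17,0],"rot":[0,0,0]},{"xyz":[-42,24,0],"rot":[0,0,0]},{"xyz":[-45,32,0],"rot":[0,0,0]},{"xyz":[-47,40,0],"rot":[0,0,0]},{"xyz":[-48,46,0],"rot":[0,0,0]},{"xyz":[-48,46,0],"rot":[0,0,0]}]'
python3 - <<'E'
from h import *
im=ctrl.get_image('scene');cv2.imwrite('pics/s2.png',cv2.resize(im[145:335,195:450,::-1],None,fx=3,fy=3,interpolation=cv2.INTER_CUBIC))
E
```

```text
t: 5.45
ee_pos: [496.1, 144.7, 108.9]
orientation: [-2.218, -2.221, 0.005]
ft_force: [-4.4, 0.4, 1.2]
width: 0.0
grasp_force: 2.3
```

View pics/s2.png

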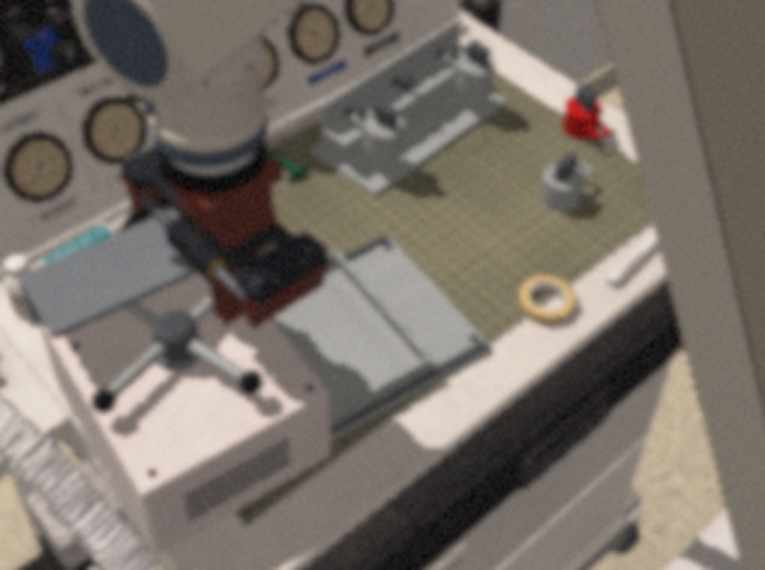

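The tray front edge now shows at crop (390,310), so it is most of the way out. The balls are at (104,400) and (250,382). Next is the second stroke.

```bash
python3 -m inch '[{"xyz":[0,-4,-20],"rot":[0,0,0]},{"xyz":[0,-4,-50],"rot":[0,0,0]},{"xyz":[0,-4,-60],"rot":[0,0,0]}]'
python3 - <<'E'
from h import *
S=ctrl.camera_model('scene');h=np.array([500,192])
for u in [(104,400),(250,382)]:
    p=plane(ray(S,(u[0]/3+195,u[1]/3+145)),118)[:2]-h;print(p,np.degrees(np.arctan2(p[1],p[0])))
p0=ctrl.get_obs()['ee_pos'];print(p0)
for a in [70,75]: print(h+48*np.array([np.cos(np.radians(a)),np.sin(np.radians(a))]))
E
```

```text
t: 5.75
ee_pos: [495.2, 145.5, 172.2]
orientation: [2.218, 2.221, 0.006]
ft_force: [0.2, 0.9, 0.1]
width: 0.3
grasp_force: 0.0
[-17.939  75.825] 103.31038792383283
[-75.27 -15.86] -168.10121300871324
[495.235 145.479 172.154]
[516.417 237.105]
[512.423 238.364]
```

```bash
python3 -m inch '[{"xyz":[35,8,0],"rot":[0,0,0]},{"xyz":[70,15,0],"rot":[0,0,0]},{"xyz":[92,21,0],"rot":[0,0,0]},{"xyz":[92,21,0],"rot":[0,0,0]},{"xyz":[92,21,20],"rot":[0,0,0]},{"xyz":[92,21,40],"rot":[0,0,0]},{"xyz":[92,21,55],"rot":[0,0,0]},{"xyz":[92,21,64],"rot":[0,0,0]},{"xyz":[92,21,64],"rot":[0,0,0]}]'
python3 - <<'E'
from h import *
h=np.array([500,192]);p0=ctrl.get_obs()['ee_pos'];print(p0)
for a in range(80,190,10):
    d=h+48*np.array([np.cos(np.radians(a)),np.sin(np.radians(a))])-p0[:2];print(a,d[1].round(),d[0].round())
E
```

```text
t: 6.5
ee_pos: [513.6, 235.9, 103.0]
orientation: [-2.22, -2.222, 0.005]
ft_force: [-0.6, 0.2, 0.2]
width: 0.1
grasp_force: 0.0
[513.642 235.854 102.989]
80 3.0 -5.0
90 4.0 -14.0
100 3.0 -22.0
110 1.0 -30.0
120 -2.0 -38.0
130 -7.0 -44.0
140 -13.0 -50.0
150 -20.0 -55.0
160 -27.0 -59.0
170 -36.0 -61.0
180 -44.0 -62.0
```

```bash
python3 -m inch '[{"xyz":[3,-5,-4],"rot":[0,0,0]},{"xyz":[4,-14,-4],"rot":[0,0,0]},{"xyz":[3,-22,-4],"rot":[0,0,0]},{"xyz":[1,-30,-4],"rot":[0,0,0]},{"xyz":[-2,-38,-4],"rot":[0,0,0]},{"xyz":[-7,-44,-4],"rot":[0,0,0]},{"xyz":[-13,-50,-4],"rot":[0,0,0]},{"xyz":[-20,-55,-4],"rot":[0,0,0]},{"xyz":[-26,-58,-4],"rot":[0,0,0]},{"xyz":[-26,-58,-4],"rot":[0,0,0]}]'
python3 -m inch '[{"xyz":[-4,-1,0],"rot":[0,0,0]},{"xyz":[-7,-2,0],"rot":[0,0,0]},{"xyz":[-7,-2,0],"rot":[0,0,0]}]'
python3 -m inch '[{"xyz":[-4,-1,0],"rot":[0,0,0]},{"xyz":[-4,-1,0],"rot":[0,0,0]},{"xyz":[-4,-1,0],"rot":[0,0,0]}]'
```

```text
t: 7.33
ee_pos: [459.6, 212.2, 111.4]
orientation: [2.219, 2.22, 0.013]
ft_force: [2.2, 4.7, 2.7]
width: 0.2
grasp_force: 2.2
t: 7.58
ee_pos: [458.1, 205.8, 111.3]
orientation: [2.219, 2.22, 0.014]
ft_force: [3.9, 6.2, 1.0]
width: 0.5
grasp_force: 3.0
t: 7.83
ee_pos: [458.3, 204.0, 111.6]
orientation: [2.22, 2.22, 0.021]
ft_force: [4.1, 17.3, -2.5]
width: 0.3
grasp_force: 8.4
```

```bash
python3 -m inch '[{"xyz":[-3,0,0],"rot":[0,0,0]},{"xyz":[-4,0,0],"rot":[0,0,0]},{"xyz":[-4,0,0],"rot":[0,0,0]}]'
python3 -m inch '[{"xyz":[12,0,0],"rot":[0,0,0]},{"xyz":[15,0,-30],"rot":[0,0,0]},{"xyz":[15,0,-70],"rot":[0,0,0]},{"xyz":[-20,0,-110],"rot":[0,0,0]},{"xyz":[-55,0,-150],"rot":[0,0,0]},{"xyz":[-90,0,-190],"rot":[0,0,0]},{"xyz":[-130,0,-190],"rot":[0,0,0]},{"xyz":[-170,0,-190],"rot":[0,0,0]},{"xyz":[-210,0,-190],"rot":[0,0,0]},{"xyz":[-250,0,-190],"rot":[0,0,0]},{"xyz":[-290,0,-190],"rot":[0,0,0]},{"xyz":[-330,0,-190],"rot":[0,0,0]}]' 0
python3 - <<'E'
from h import *
import json
for i in range(2): o=ctrl.get_obs();m=ctrl.camera_model('wrist');im=ctrl.get_image('wrist')
cv2.imwrite('pics/w2.png',im[:,:,::-1])
json.dump({k:np.array(v).tolist() for k,v in m.items()},open('w2.json','w'));print(m['position'],o['ee_pos'])
E
```

```text
t: 8.08
ee_pos: [458.5, 203.4, 111.7]
orientation: [-2.223, -2.218, -0.028]
ft_force: [1.0, 38.9, -7.0]
width: 0.4
grasp_force: 19.0
t: 9.08
ee_pos: [453.9, -119.4, 300.3]
orientation: [2.218, 2.221, 0.003]
ft_force: [1.2, 0.1, 0.2]
width: 76.6
grasp_force: 0.0
[454.63  -42.952 462.48 ] [ 454.212 -125.546  300.435]
```

View pics/w2.png

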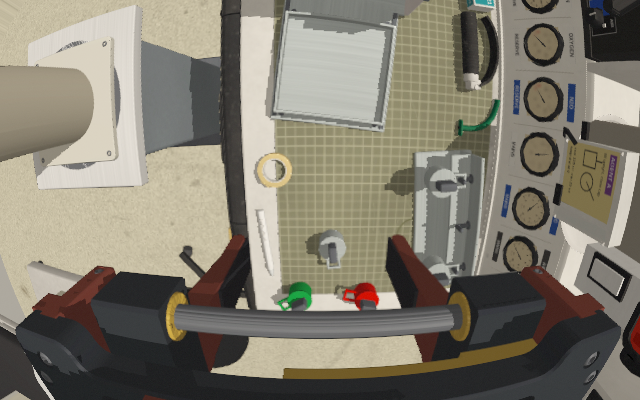

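The wrist view shows the tray fully out, with rim corners at about (286,12), (393,20), (385,130) and (274,118). It also shows d at (332,247) with its loop pointing down (towards -y), and rack canisters at (446,183) and about (440,265).

```bash
python3 - <<'E'
from h import *
import json
M=[{k:np.array(v) for k,v in json.load(open(f'w{i}.json')).items()} for i in (1,2)]
a=lambda u:ray(M[0],u,True);b=lambda u:ray(M[1],u,True)
print('d bar',*tri([a((361,127)),b((331,240))]),'d loop end',*tri([a((383,127)),b((335,266))]))
print('r1 bar',*tri([a((283,20)),b((446,182))]))
for u in [(286,12),(393,20),(385,130),(274,118)]: print('rim',plane(b(u),28))
S=ctrl.camera_model('scene')
E
```

```text
d bar [ 476.077 -261.81   -15.786] [2.6, 2.6] d loop end [ 480.402 -289.848   25.217] [3.4, 3.4]
r1 bar [ 634.144 -141.22    60.856] [3.5, 3.5]
rim [412.492  96.646  28.   ]
rim [562.404  88.536  28.   ]
rim [551.49  -72.958  28.   ]
rim [395.233 -56.589  28.   ]
```

```bash
python3 -m inch '[{"xyz":[-30,5,30],"rot":[0,0,0]},{"xyz":[-60,10,60],"rot":[0,0,0]},{"xyz":[-90,15,90],"rot":[0,0,0]},{"xyz":[-120,19,120],"rot":[0,0,0]},{"xyz":[-131,19,150],"rot":[0,0,0]},{"xyz":[-131,19,160],"rot":[0,0,0]},{"xyz":[-131,19,160],"rot":[0,0,0]},{"xyz":[-131,19,160],"rot":[0,0,0]}]'
python3 - <<'E'
from h import *
import json
for i in range(2): o=ctrl.get_obs();m=ctrl.camera_model('wrist');im=ctrl.get_image('wrist')
cv2.imwrite('pics/w3.png',im[:,:,::-1])
json.dump({k:np.array(v).tolist() for k,v in m.items()},open('w3.json','w'));print(m['position'],o['ee_pos'])
print(project(m,o['ee_pos'],True),project(m,[473,-257,55],True))
E
```

```text
t: 9.85
ee_pos: [473.7, -247.7, 139.4]
orientation: [-2.22, -2.223, -0.0]
ft_force: [-0.1, -0.5, 0.5]
width: 87.8
grasp_force: 0.0
[ 474.858 -165.934  302.674] [ 474.433 -247.912  140.296]
[316.204 253.649] [314.794 217.973]
```

View pics/w3.png

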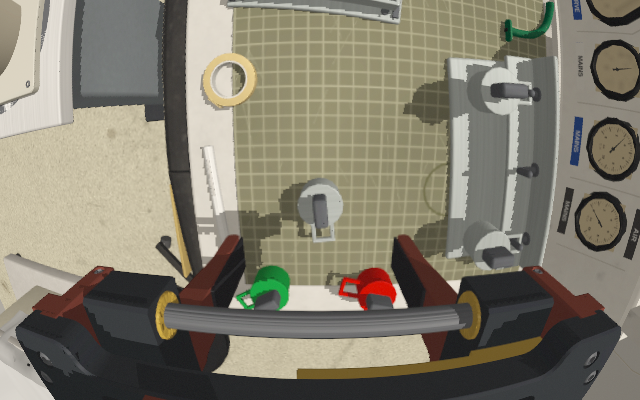

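The close view shows d's lid centre at (320,204), its bar at (320,212) and its loop end at (324,239). The rack bars are at about (510,91) and (498,257), with one empty hook between them at (527,171).

```bash
python3 - <<'E'
from h import *
import json
m={k:np.array(v) for k,v in json.load(open('w3.json')).items()}
P=lambda u,z:plane(ray(m,u,True),z)
lid=P((320,204),34);lo=P((324,239),22);print('d lid',lid,'bar',P((320,212),55),'loop',lo,'dir',np.degrees(np.arctan2(*(lo-lid)[[1,0]])))
print('bar ends',P((321,196),58),P((320,228),58))
print('r1 bar',P((510,91),90),'ends',P((494,91),93),P((528,92),93),'r2',P((498,257),90))
print('pins',P((536,94),71),P((530,171),71),P((522,238),71))
D=ctrl.camera_model('side');im=ctrl.get_image('side');cv2.imwrite('pics/side3.png',im[:,:,::-1])
E
```

```text
d lid [ 477.592 -251.169   34.   ] bar [ 477.41  -251.608   55.   ] loop [ 481.842 -291.347   22.   ] dir -83.96223313416138
bar ends [ 478.141 -236.652   58.   ] [ 477.444 -264.995   58.   ]
r1 bar [ 623.46  -142.097   90.   ] ends [ 606.112 -144.487   93.   ] [ 639.898 -140.551   93.   ] r2 [ 634.087 -282.364   90.   ]
pins [ 666.972 -138.223   71.   ] [ 667.709 -208.143   71.   ] [ 673.388 -274.063   71.   ]
```

```bash
python3 -m inch '[{"xyz":[-3,3,30],"rot":[0,0,0]},{"xyz":[-3,3,60],"rot":[0,0,0]},{"xyz":[-3,3,80],"rot":[0,0,0]},{"xyz":[-3,3,93],"rot":[0,0,0]},{"xyz":[-3,3,101],"rot":[0,0,0]},{"xyz":[-3,3,101],"rot":[0,0,0]},{"xyz":[-3,3,101],"rot":[0,0,0]}]'
python3 -m inch '[{"xyz":[0,0,0],"rot":[0,0,0]},{"xyz":[0,0,0],"rot":[0,0,0]},{"xyz":[0,0,0],"rot":[0,0,0]},{"xyz":[0,0,0],"rot":[0,0,0]},{"xyz":[0,0,0],"rot":[0,0,0]},{"xyz":[0,0,0],"rot":[0,0,0]},{"xyz":[0,0,0],"rot":[0,0,0]},{"xyz":[0,0,0],"rot":[0,0,0]}]' 255
```

```text
t: 10.58
ee_pos: [477.5, -251.7, 38.7]
orientation: [2.219, 2.222, 0.001]
ft_force: [0.3, -0.9, -0.5]
width: 87.8
grasp_force: 0.0
t: 11.25
ee_pos: [476.7, -251.8, 37.6]
orientation: [-2.22, -2.222, 0.0]
ft_force: [0.2, 0.9, -0.0]
width: 38.2
grasp_force: 0.0
```

```bash
python3 -m inch '[{"xyz":[0,0,0],"rot":[0,0,0]},{"xyz":[0,0,0],"rot":[0,0,0]},{"xyz":[0,0,0],"rot":[0,0,0]},{"xyz":[0,0,0],"rot":[0,0,0]},{"xyz":[0,0,0],"rot":[0,0,0]},{"xyz":[0,0,0],"rot":[0,0,0]},{"xyz":[0,0,0],"rot":[0,0,0]},{"xyz":[0,0,0],"rot":[0,0,0]}]' 255
```

```text
t: 11.92
ee_pos: [476.7, -251.8, 37.6]
orientation: [-2.22, -2.223, 0.0]
ft_force: [0.3, -0.4, -0.0]
width: 11.6
grasp_force: 30.0
```

```bash
python3 -m inch '[{"xyz":[0,0,-25],"rot":[0,0,0]},{"xyz":[0,0,-60],"rot":[0,0,0]},{"xyz":[30,-5,-70],"rot":[0,0,0]},{"xyz":[65,-11,-70],"rot":[0,0,0]},{"xyz":[100,-17,-70],"rot":[0,0,0.02]},{"xyz":[135,-23,-70],"rot":[0,0,0.04]},{"xyz":[170,-29,-70],"rot":[0,0,0.06]},{"xyz":[205,-35,-70],"rot":[0,0,0.08]},{"xyz":[240,-41,-70],"rot":[0,0,0.1]},{"xyz":[265,-46,-70],"rot":[0,0,0.12]},{"xyz":[271,-46,-70],"rot":[0,0,0.12]},{"xyz":[271,-46,-70],"rot":[0,0,0.12]}]'
python3 - <<'E'
from h import *
import json
for i in range(2): o=ctrl.get_obs();m=ctrl.camera_model('wrist');im=ctrl.get_image('wrist')
cv2.imwrite('pics/w4.png',im[:,:,::-1])
json.dump({k:np.array(v).tolist() for k,v in m.items()},open('w4.json','w'));print(m['position'],o['ee_pos'],o['width'])
E
```

```text
t: 12.92
ee_pos: [430.3, 20.4, 107.7]
orientation: [2.346, 2.09, 0.0]
ft_force: [-0.7, 0.8, -0.9]
width: 11.9
grasp_force: 30.0
[440.922 100.791 270.156] [430.723  19.444 107.754] 11.816827779936178
```

View pics/w4.png

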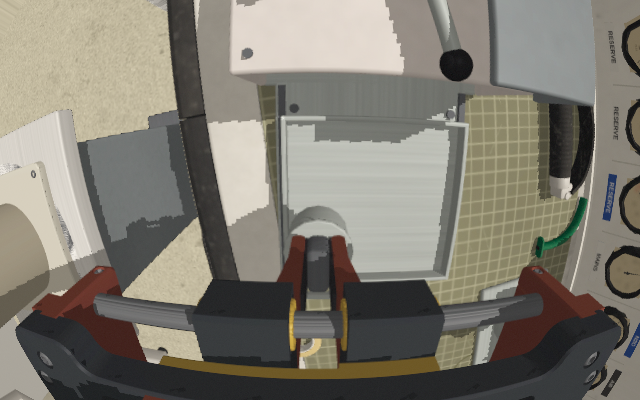

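```bash
python3 - <<'E'
from h import *
import json
m={k:np.array(v) for k,v in json.load(open('w4.json')).items()}
P=lambda u,z:plane(ray(m,u,True),z)
A,B,C=P((280,118),28),P((467,124),28),P((448,281),28)
print(A,B,C,'c',(A+C)/2,np.linalg.norm(B-A),np.linalg.norm(C-B),np.arctan2(*(B-A)[[1,0]]))
E
```

```text
[411.2    97.525  28.   ] [564.521  79.707  28.   ] [549.255 -68.632  28.   ] c [480.228  14.447  28.   ] 154.3527001525066 149.12241568510132 -0.11569323336398372
```

```bash
python3 -m inch '[{"xyz":[0,2,20],"rot":[0,0,0]},{"xyz":[0,2,38],"rot":[0,0,0]},{"xyz":[0,2,48],"rot":[0,0,0]},{"xyz":[0,2,53],"rot":[0,0,0]},{"xyz":[0,2,56],"rot":[0,0,0]},{"xyz":[0,2,56],"rot":[0,0,0]},{"xyz":[0,2,56],"rot":[0,0,0]}]'
```

```text
t: 13.6
ee_pos: [432.9, 18.5, 52.0]
orientation: [2.35, 2.084, 0.001]
ft_force: [-0.0, 0.1, -1.0]
width: 12.0
grasp_force: 30.0
```

```bash
python3 -m inch '[{"xyz":[0,0,1.5],"rot":[0,0,0]},{"xyz":[0,0,1.5],"rot":[0,0,0]}]'
python3 -m inch '[{"xyz":[0,0,0],"rot":[0,0,0]},{"xyz":[0,0,0],"rot":[0,0,0]},{"xyz":[0,0,0],"rot":[0,0,0]},{"xyz":[0,0,0],"rot":[0,0,0]},{"xyz":[0,0,0],"rot":[0,0,0]},{"xyz":[0,0,0],"rot":[0,0,0]}]' 150
```

```text
t: 13.77
ee_pos: [433.1, 18.6, 51.3]
orientation: [2.349, 2.085, 0.001]
ft_force: [-2.9, -1.3, 14.5]
width: 11.9
grasp_force: 30.0
t: 14.27
ee_pos: [432.4, 18.9, 50.1]
orientation: [-2.35, -2.085, 0.0]
ft_force: [-0.2, 1.0, -0.2]
width: 36.3
grasp_force: 0.0
```

```bash
python3 -m inch '[{"xyz":[0,0,-25],"rot":[0,0,0]},{"xyz":[0,0,-60],"rot":[0,0,0]},{"xyz":[0,0,-95],"rot":[0,0,0.1]},{"xyz":[-20,22,-130],"rot":[0,0,0.22]},{"xyz":[-40,45,-140],"rot":[0,0,0.34]},{"xyz":[-60,70,-140],"rot":[0,0,0.46]},{"xyz":[-75,95,-140],"rot":[0,0,0.58]},{"xyz":[-90,115,-140],"rot":[0,0,0.7]},{"xyz":[-105,135,-140],"rot":[0,0,0.82]},{"xyz":[-118,150,-140],"rot":[0,0,0.94]},{"xyz":[-130,165,-140],"rot":[0,0,1.06]},{"xyz":[-138,176,-140],"rot":[0,0,1.18]}]' 100
python3 -m inch '[{"xyz":[0,0,0],"rot":[0,0,0.12]},{"xyz":[0,0,0],"rot":[0,0,0.19]},{"xyz":[0,0,0],"rot":[0,0,0.19]},{"xyz":[0,0,0],"rot":[0,0,0.19]}]'
python3 - <<'E'
from h import *
import json
for i in range(2): o=ctrl.get_obs();m=ctrl.camera_model('wrist');im=ctrl.get_image('wrist')
cv2.imwrite('pics/w5.png',im[:,:,::-1])
json.dump({k:np.array(v).tolist() for k,v in m.items()},open('w5.json','w'));M=R.from_rotvec(o['orientation']).as_matrix();print(m['position'],o['ee_pos'],o['width'],np.arctan2(M[1,0],M[0,0]))
E
```

```text
t: 15.27
ee_pos: [591.7, -140.3, 189.8]
orientation: [3.114, 0.415, -0.0]
ft_force: [-0.5, -0.1, -0.2]
width: 53.1
grasp_force: 0.0
t: 15.6
ee_pos: [590.5, -138.9, 189.8]
orientation: [-3.139, -0.132, 0.001]
ft_force: [0.1, -0.2, 0.3]
width: 53.4
grasp_force: 0.0
[ 672.458 -131.435  352.291] [ 590.564 -138.865  189.902] 53.43720377322369 0.08439798341983443
```

View pics/w5.png

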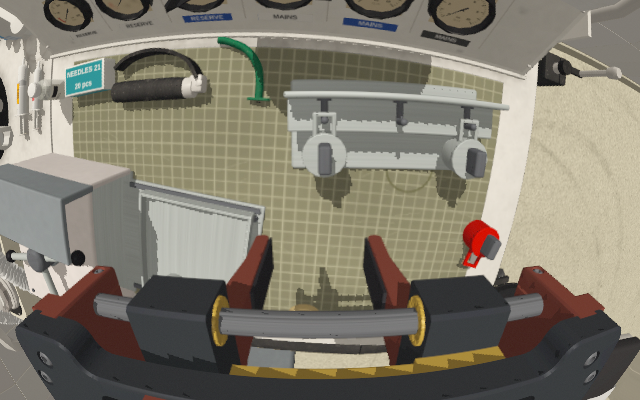

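This view shows r1's lid at (324,156), bar at (325,158) and pin at (324,120). r2's bar is at (473,160) and its lid at (465,157). The rack back plate's top edge runs from (285,95) to (508,107).

```bash
python3 - <<'E'
from h import *
import json
M={i:{k:np.array(v) for k,v in json.load(open(f'w{i}.json')).items()} for i in (3,5)}
r=lambda i,u:ray(M[i],u,True)
for n,a,b in [('r1bar',(510,91),(325,158)),('r1lid',(500,91),(324,154)),('r2bar',(498,257),(473,160)),('r2lid',(489,247),(465,157)),('platecorner far',(None),None)][:4]:
    print(n,*tri([r(3,a),r(5,b)]))
P=lambda u,z:plane(r(5,u),z)
a,b=P((285,95),80),P((508,107),80);print('plate',a,b,np.linalg.norm(a-b),np.degrees(np.arctan2(*(b-a)[[0,1]])))
print('r1 at planes bar93',P((325,158),93),'lid69',P((324,154),69),'pin71',P((324,119),71))
print('r2 bar93',P((474,160),93),'lid69',P((465,157),69),'pin71',P((468,128),71),'mid pin',P((401,122),71))
im=cv2.imread('pics/w5.png');cv2.imwrite('pics/w5c.png',cv2.resize(im[80:200,270:520],None,fx=3.2,fy=3.2,interpolation=cv2.INTER_CUBIC))
E
```

```text
r1bar [ 629.798 -141.157   80.948] [0.1, 0.1]
r1lid [ 630.826 -140.615   63.707] [0.0, 0.0]
r2bar [ 643.134 -287.72    77.173] [1.5, 1.5]
r2lid [ 643.076 -286.886   58.621] [0.6, 0.6]
plate [ 682.62  -101.856   80.   ] [ 701.97  -317.008   80.   ] 216.0208830953879 174.86103520661675
r1 at planes bar93 [ 631.705 -140.797   93.   ] lid69 [ 631.583 -140.412   69.   ] pin71 [ 663.829 -137.536   71.   ]
r2 bar93 [ 645.012 -278.232   93.   ] lid69 [ 644.123 -280.734   69.   ] pin71 [ 673.268 -278.167   71.   ] mid pin [ 668.862 -208.35    71.   ]
```

View pics/w5c.png

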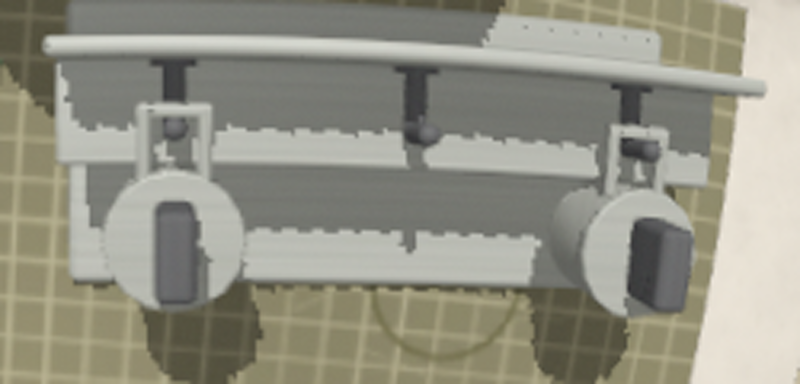

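```bash
python3 -m inch '[{"xyz":[20,3,20],"rot":[0,0,0]},{"xyz":[41,5,45],"rot":[0,0,0]},{"xyz":[41,5,75],"rot":[0,0,0]},{"xyz":[41,5,95],"rot":[0,0,0]},{"xyz":[41,5,108],"rot":[0,0,0]},{"xyz":[41,5,116],"rot":[0,0,0]},{"xyz":[41,5,116],"rot":[0,0,0]},{"xyz":[41,5,116],"rot":[0,0,0]}]'
python3 -m inch '[{"xyz":[0,0,0],"rot":[0,0,0]},{"xyz":[0,0,0],"rot":[0,0,0]},{"xyz":[0,0,0],"rot":[0,0,0]},{"xyz":[0,0,0],"rot":[0,0,0]},{"xyz":[0,0,0],"rot":[0,0,0]},{"xyz":[0,0,0],"rot":[0,0,0]},{"xyz":[0,0,0],"rot":[0,0,0]},{"xyz":[0,0,0],"rot":[0,0,0]},{"xyz":[0,0,0],"rot":[0,0,0]},{"xyz":[0,0,0],"rot":[0,0,0]},{"xyz":[0,0,0],"rot":[0,0,0]},{"xyz":[0,0,0],"rot":[0,0,0]}]' 255
```

```text
t: 16.37
ee_pos: [632.4, -140.7, 74.7]
orientation: [3.139, 0.129, 0.001]
ft_force: [-0.2, 0.2, -0.2]
width: 53.3
grasp_force: 0.0
t: 17.37
ee_pos: [632.1, -140.5, 74.2]
orientation: [-3.139, -0.128, 0.0]
ft_force: [0.8, 2.3, 2.0]
width: 12.0
grasp_force: 30.0
```

```bash
python3 -m inch '[{"xyz":[0,0,-6],"rot":[0,0,0]},{"xyz":[0,0,-14],"rot":[0,0,0]},{"xyz":[0,0,-22],"rot":[0,0,0]},{"xyz":[0,0,-30],"rot":[0,0,0]},{"xyz":[0,0,-32],"rot":[0,0,0]},{"xyz":[0,0,-32],"rot":[0,0,0]},{"xyz":[-25,0,-32],"rot":[0,0,0]},{"xyz":[-55,0,-32],"rot":[0,0,0]},{"xyz":[-75,0,-36],"rot":[0,0,0]},{"xyz":[-75,0,-36],"rot":[0,0,0]}]'
```

```text
t: 18.2
ee_pos: [552.8, -146.5, 109.8]
orientation: [-3.138, -0.127, 0.007]
ft_force: [-0.2, -0.8, -0.6]
width: 11.6
grasp_force: 30.0
```

```bash
python3 -m inch '[{"xyz":[-1,-10,0],"rot":[0,0,-0.11]},{"xyz":[-3,-25,0],"rot":[0,0,-0.23]},{"xyz":[-5,-40,0],"rot":[0,0,-0.35]},{"xyz":[-6,-55,0],"rot":[0,0,-0.47]},{"xyz":[-8,-70,0],"rot":[0,0,-0.59]},{"xyz":[-9,-85,0],"rot":[0,0,-0.71]},{"xyz":[-11,-100,0],"rot":[0,0,-0.83]},{"xyz":[-12,-115,0],"rot":[0,0,-0.95]},{"xyz":[-14,-130,0],"rot":[0,0,-1.07]},{"xyz":[-15,-143,0],"rot":[0,0,-1.19]},{"xyz":[-16,-153,0],"rot":[0,0,-1.31]},{"xyz":[-16,-157,0],"rot":[0,0,-1.37]}]'
python3 -m inch '[{"xyz":[0,0,0],"rot":[0,0,0]},{"xyz":[0,0,0],"rot":[0,0,0]},{"xyz":[0,0,0],"rot":[0,0,0]}]'
python3 - <<'E'
from h import *
import json
for i in range(2): o=ctrl.get_obs();m=ctrl.camera_model('wrist');im=ctrl.get_image('wrist')
cv2.imwrite('pics/w6.png',im[:,:,::-1])
json.dump({k:np.array(v).tolist() for k,v in m.items()},open('w6.json','w'));M=R.from_rotvec(o['orientation']).as_matrix();print(m['position'],o['ee_pos'],o['width'],np.arctan2(M[1,0],M[0,0]))
E
```

```text
t: 19.2
ee_pos: [528.7, 9.7, 110.2]
orientation: [-2.342, -2.094, -0.0]
ft_force: [-0.5, -0.4, -0.7]
width: 11.9
grasp_force: 30.0
t: 19.45
ee_pos: [528.9, 8.2, 110.2]
orientation: [2.352, 2.083, 0.0]
ft_force: [-0.3, 0.2, -1.1]
width: 11.8
grasp_force: 30.0
[539.454  89.357 272.575] [528.846   8.067 110.171] 11.995537782430906 1.449765864204125
```

View pics/w6.png

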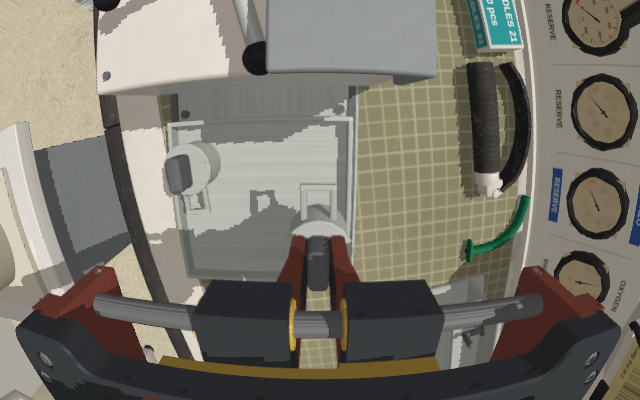

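d stands upright in the tray at (195,168), and the held canister is above the right-hand slot, with its loop at (318,200).

```bash
python3 - <<'E'
from h import *
import json
m={k:np.array(v) for k,v in json.load(open('w6.json')).items()}
P=lambda u,z:plane(ray(m,u,True),z)
print('d lid',P((198,163),48),'bar',P((176,174),72),'corners',P((171,122),28),P((353,119),28),P((190,278),28),'held loop end',P((320,184),93))
E
```

```text
d lid [443.213  62.781  48.   ] bar [434.627  60.528  72.   ] corners [416.183  99.155  28.   ] [566.084  78.495  28.   ] [397.202 -47.889  28.   ] held loop end [535.524  45.188  93.   ]
```

```bash
python3 -m inch '[{"xyz":[0,0,20],"rot":[0,0,0]},{"xyz":[0,0,38],"rot":[0,0,0]},{"xyz":[0,0,48],"rot":[0,0,0]},{"xyz":[0,0,53],"rot":[0,0,0]},{"xyz":[0,0,56],"rot":[0,0,0]},{"xyz":[0,0,56.5],"rot":[0,0,0]},{"xyz":[0,0,56.5],"rot":[0,0,0]},{"xyz":[0,0,56.5],"rot":[0,0,0]}]'
```

```text
t: 20.22
ee_pos: [528.3, 8.8, 54.9]
orientation: [-2.35, -2.084, 0.0]
ft_force: [-5.0, 2.9, 12.5]
width: 12.0
grasp_force: 30.0
```

d has shifted about 4 cm within the tray, which is the announced knock. It is still upright and inside the tray (tray x about -46, y about +42), so I'll leave it there.

```bash
python3 -m inch '[{"xyz":[0,0,0],"rot":[0,0,0]},{"xyz":[0,0,0],"rot":[0,0,0]},{"xyz":[0,0,0],"rot":[0,0,0]},{"xyz":[0,0,0],"rot":[0,0,0]},{"xyz":[0,0,0],"rot":[0,0,0]},{"xyz":[0,0,0],"rot":[0,0,0]}]' 150
python3 - <<'E'
from h import *
y0=1.45;t=np.array([np.cos(y0),np.sin(y0)]);u=np.array([np.sin(y0),-np.cos(y0)])
d=np.array([600,-277])-np.array([528.8,8.3]);print(d@t,d@u)
E
```

```text
t: 20.72
ee_pos: [528.6, 8.3, 53.6]
orientation: [-2.35, -2.085, 0.0]
ft_force: [0.5, -1.1, 0.1]
width: 35.7
grasp_force: 0.0
-274.6412191640675 105.06060506238605
```

```bash
python3 -m inch '[{"xyz":[0,0,-25],"rot":[0,0,0]},{"xyz":[0,0,-60],"rot":[0,0,0]},{"xyz":[0,0,-100],"rot":[0,0,0.1]},{"xyz":[-20,8,-130],"rot":[0,0,0.22]},{"xyz":[-50,19,-137],"rot":[0,0,0.34]},{"xyz":[-85,32,-137],"rot":[0,0,0.46]},{"xyz":[-120,46,-137],"rot":[0,0,0.58]},{"xyz":[-155,59,-137],"rot":[0,0,0.7]},{"xyz":[-190,73,-137],"rot":[0,0,0.82]},{"xyz":[-225,86,-137],"rot":[0,0,0.94]},{"xyz":[-260,99,-137],"rot":[0,0,1.06]},{"xyz":[-287,110,-137],"rot":[0,0,1.18]}]' 100
python3 -m inch '[{"xyz":[0,0,0],"rot":[0,0,0.12]},{"xyz":[0,0,0],"rot":[0,0,0.18]},{"xyz":[0,0,0],"rot":[0,0,0.18]},{"xyz":[0,0,0],"rot":[0,0,0.18]}]'
python3 - <<'E'
from h import *
import json
for i in range(2): o=ctrl.get_obs();m=ctrl.camera_model('wrist');im=ctrl.get_image('wrist')
cv2.imwrite('pics/w7.png',im[:,:,::-1])
json.dump({k:np.array(v).tolist() for k,v in m.items()},open('w7.json','w'));M=R.from_rotvec(o['orientation']).as_matrix();print(m['position'],o['ee_pos'],o['width'],np.arctan2(M[1,0],M[0,0]))
c=project(m,[644,-287,75],True).astype(int);print(c)
x,y=c[0]-100,max(c[1]-75,0);cv2.imwrite('pics/w7c.png',cv2.resize(im[y:y+150,x:x+200,::-1],None,fx=4,fy=4,interpolation=cv2.INTER_CUBIC));print(x,y)
E
```

```text
t: 21.72
ee_pos: [603.8, -292.5, 190.4]
orientation: [3.114, 0.415, -0.0]
ft_force: [1.8, 0.5, 0.3]
width: 53.4
grasp_force: 0.0
t: 22.05
ee_pos: [603.4, -289.6, 190.3]
orientation: [-3.138, -0.147, 0.001]
ft_force: [0.3, -0.7, 0.0]
width: 53.6
grasp_force: 0.0
[ 685.335 -281.165  352.796] [ 603.504 -289.374  190.396] 53.350689017905104 0.09418559775263359
[320 155]
220 80
```

View pics/w7c.png

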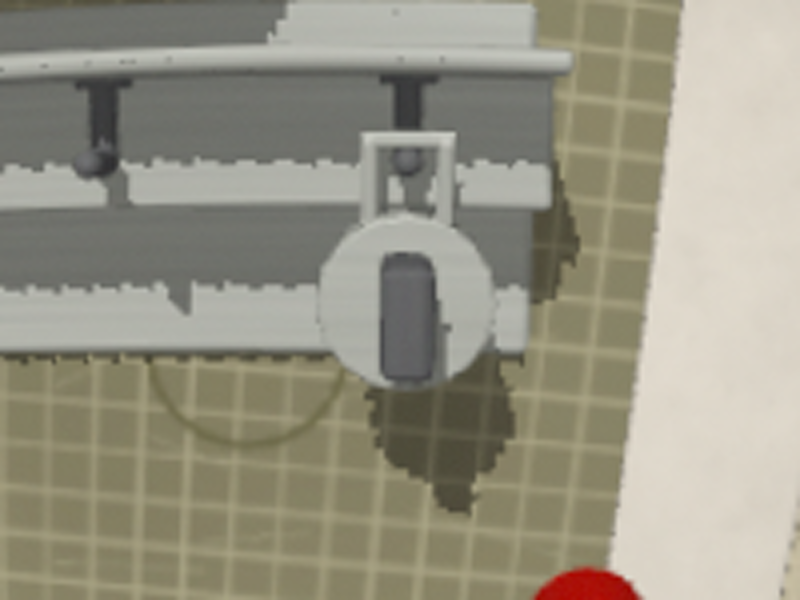

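The crop shows r2's lid centre at (406,301), its bar at (407,317) and its pin at (407,160), all upright and aligned.

```bash
python3 - <<'E'
from h import *
import json
m={k:np.array(v) for k,v in json.load(open('w7.json')).items()}
P=lambda u,z:plane(ray(m,u,True),z)
a,b=P((321.5,155.25),69),P((321.75,159.25),93);print(a,b,P((321.75,120),71))
y0=.0942;t=np.array([np.cos(y0),np.sin(y0)]);u=np.array([np.sin(y0),-np.cos(y0)])
d=(a+b)[:2]/2-np.array([603.5,-289.4]);print(d@t,d@u)
E
```

```text
[ 643.106 -288.348   69.   ] [ 643.275 -288.284   93.   ] [ 675.661 -285.407   71.   ]
39.6164514957507 2.654145107353159
```

```bash
python3 -m inch '[{"xyz":[20,2,20],"rot":[0,0,0]},{"xyz":[40,2.7,45],"rot":[0,0,0]},{"xyz":[40,2.7,75],"rot":[0,0,0]},{"xyz":[40,2.7,95],"rot":[0,0,0]},{"xyz":[40,2.7,108],"rot":[0,0,0]},{"xyz":[40,2.7,116],"rot":[0,0,0]},{"xyz":[40,2.7,116],"rot":[0,0,0]},{"xyz":[40,2.7,116],"rot":[0,0,0]}]'
python3 -m inch '[{"xyz":[0,0,0],"rot":[0,0,0]},{"xyz":[0,0,0],"rot":[0,0,0]},{"xyz":[0,0,0],"rot":[0,0,0]},{"xyz":[0,0,0],"rot":[0,0,0]},{"xyz":[0,0,0],"rot":[0,0,0]},{"xyz":[0,0,0],"rot":[0,0,0]},{"xyz":[0,0,0],"rot":[0,0,0]},{"xyz":[0,0,0],"rot":[0,0,0]},{"xyz":[0,0,0],"rot":[0,0,0]},{"xyz":[0,0,0],"rot":[0,0,0]},{"xyz":[0,0,0],"rot":[0,0,0]},{"xyz":[0,0,0],"rot":[0,0,0]}]' 255
python3 -m inch '[{"xyz":[0,0,-6],"rot":[0,0,0]},{"xyz":[0,0,-14],"rot":[0,0,0]},{"xyz":[0,0,-22],"rot":[0,0,0]},{"xyz":[0,0,-30],"rot":[0,0,0]},{"xyz":[0,0,-32],"rot":[0,0,0]},{"xyz":[0,0,-32],"rot":[0,0,0]},{"xyz":[-25,0,-32],"rot":[0,0,0]},{"xyz":[-55,0,-32],"rot":[0,0,0]},{"xyz":[-75,0,-50],"rot":[0,0,0]},{"xyz":[-75,0,-50],"rot":[0,0,0]},{"xyz":[-75,0,-50],"rot":[0,0,0]},{"xyz":[-75,0,-50],"rot":[0,0,0]}]'
```

```text
t: 22.82
ee_pos: [644.1, -288.7, 75.3]
orientation: [3.138, 0.145, 0.001]
ft_force: [-0.3, -1.1, 0.3]
width: 53.0
grasp_force: 0.0
t: 23.82
ee_pos: [643.8, -288.6, 74.7]
orientation: [-3.138, -0.144, -0.0]
ft_force: [-1.2, 1.1, 1.8]
width: 11.8
grasp_force: 30.0
t: 24.82
ee_pos: [569.7, -295.8, 124.9]
orientation: [3.138, 0.144, 0.002]
ft_force: [0.8, 0.5, -1.6]
width: 12.0
grasp_force: 30.0
```

```bash
python3 -m inch '[{"xyz":[-5,-26,0],"rot":[0,0,-0.11]},{"xyz":[-10,-54,0],"rot":[0,0,-0.23]},{"xyz":[-16,-84,0],"rot":[0,0,-0.35]},{"xyz":[-22,-114,0],"rot":[0,0,-0.47]},{"xyz":[-29,-144,0],"rot":[0,0,-0.59]},{"xyz":[-36,-174,0],"rot":[0,0,-0.71]},{"xyz":[-42,-204,0],"rot":[0,0,-0.83]},{"xyz":[-48,-234,0],"rot":[0,0,-0.95]},{"xyz":[-54,-262,0],"rot":[0,0,-1.07]},{"xyz":[-59,-285,0],"rot":[0,0,-1.19]},{"xyz":[-62,-300,0],"rot":[0,0,-1.31]},{"xyz":[-63.5,-307,0],"rot":[0,0,-1.36]}]'
python3 -m inch '[{"xyz":[0,0,0],"rot":[0,0,0]},{"xyz":[0,0,0],"rot":[0,0,0]},{"xyz":[0,0,0],"rot":[0,0,0]}]'
python3 - <<'E'
from h import *
import json
for i in range(2): o=ctrl.get_obs();m=ctrl.camera_model('wrist');im=ctrl.get_image('wrist')
cv2.imwrite('pics/w8.png',im[:,:,::-1])
json.dump({k:np.array(v).tolist() for k,v in m.items()},open('w8.json','w'));M=R.from_rotvec(o['orientation']).as_matrix();print(m['position'],o['ee_pos'],o['width'],np.arctan2(M[1,0],M[0,0]))
E
```

```text
t: 25.82
ee_pos: [477.6, 6.7, 124.2]
orientation: [-2.34, -2.095, 0.0]
ft_force: [1.3, -1.3, -1.0]
width: 12.0
grasp_force: 30.0
t: 26.07
ee_pos: [478.4, 4.2, 124.5]
orientation: [2.351, 2.083, 0.0]
ft_force: [-0.5, 0.1, -1.2]
width: 12.1
grasp_force: 30.0
[488.923  85.295 286.91 ] [478.33    3.998 124.498] 12.05297521888223 1.4500494224885283
```

View pics/w8.png

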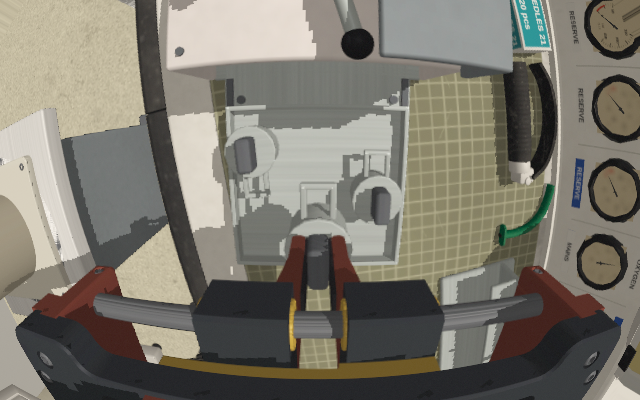

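The view shows d at (250,155) and r1 at (380,200), both upright in the tray, with the middle slot free. I'll lower r2 into it.

```bash
python3 -m inch '[{"xyz":[0,0,20],"rot":[0,0,0]},{"xyz":[0,0,42],"rot":[0,0,0]},{"xyz":[0,0,56],"rot":[0,0,0]},{"xyz":[0,0,64],"rot":[0,0,0]},{"xyz":[0,0,68],"rot":[0,0,0]},{"xyz":[0,0,70],"rot":[0,0,0]},{"xyz":[0,0,70],"rot":[0,0,0]},{"xyz":[0,0,70],"rot":[0,0,0]}]'
python3 -m inch '[{"xyz":[0,0,0],"rot":[0,0,0]},{"xyz":[0,0,0],"rot":[0,0,0]},{"xyz":[0,0,0],"rot":[0,0,0]},{"xyz":[0,0,0],"rot":[0,0,0]},{"xyz":[0,0,0],"rot":[0,0,0]},{"xyz":[0,0,0],"rot":[0,0,0]}]' 165
```

```text
t: 26.83
ee_pos: [477.6, 4.4, 55.6]
orientation: [-2.35, -2.083, 0.0]
ft_force: [-3.7, 2.9, 8.4]
width: 11.5
grasp_force: 30.0
t: 27.33
ee_pos: [477.8, 4.3, 54.6]
orientation: [2.35, 2.085, -0.0]
ft_force: [-0.5, -0.5, 0.1]
width: 31.0
grasp_force: 0.0
```

```bash
python3 -m inch '[{"xyz":[0,0,-20],"rot":[0,0,0]},{"xyz":[0,0,-50],"rot":[0,0,0]},{"xyz":[0,0,-90],"rot":[0,0,0]},{"xyz":[0,0,-130],"rot":[0,0,0]},{"xyz":[0,0,-150],"rot":[0,0,0]},{"xyz":[35,-6,-150],"rot":[0,0,-0.03]},{"xyz":[70,-12,-150],"rot":[0,0,-0.06]},{"xyz":[105,-18,-150],"rot":[0,0,-0.09]},{"xyz":[135,-21,-150],"rot":[0,0,-0.121]},{"xyz":[147,-23,-150],"rot":[0,0,-0.121]},{"xyz":[147,-23,-150],"rot":[0,0,-0.121]}]'
python3 -m inch '[{"xyz":[0,0,0],"rot":[0,0,0]},{"xyz":[0,0,0],"rot":[0,0,0]},{"xyz":[0,0,0],"rot":[0,0,0]},{"xyz":[0,0,0],"rot":[0,0,0]},{"xyz":[0,0,0],"rot":[0,0,0]},{"xyz":[0,0,0],"rot":[0,0,0]}]' 255
python3 - <<'E'
from h import *
o=ctrl.get_obs();print(o['ee_pos'],o['width'],R.from_rotvec(o['orientation']).as_matrix())
S=ctrl.camera_model('scene');D=ctrl.camera_model('side')
im=cv2.hconcat([cv2.resize(ctrl.get_image(n)[y:y+130,x:x+130,::-1],None,fx=3,fy=3,interpolation=cv2.INTER_CUBIC) for n,x,y in [('scene',200,200),('side',225,190)]])
cv2.imwrite('pics/s9.png',im)
E
```

```text
t: 28.25
ee_pos: [472.2, 155.0, 204.6]
orientation: [-2.216, -2.227, -0.0]
ft_force: [-0.4, -0.7, 0.3]
width: 30.7
grasp_force: 0.0
t: 28.75
ee_pos: [472.4, 152.4, 204.7]
orientation: [2.22, 2.222, -0.0]
ft_force: [0.8, 0.1, -0.2]
width: 0.4
grasp_force: 0.0
[472.431 152.402 204.666] 0.4208759588401291 [[-0.001  1.    -0.   ]
 [ 1.     0.001 -0.   ]
 [-0.    -0.    -1.   ]]
```

View pics/s9.png

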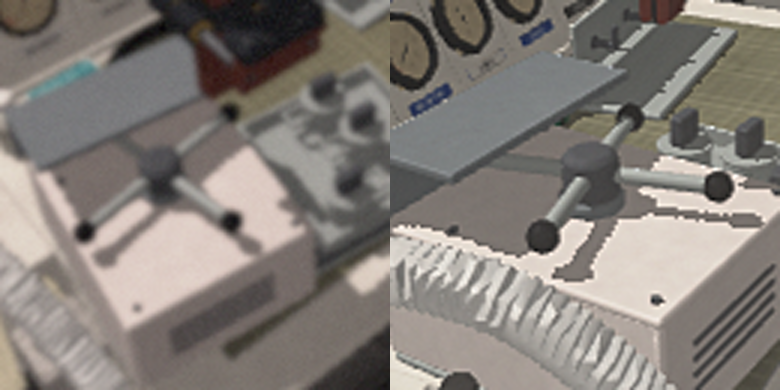

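Three canisters stand in the tray. The scene half shows the balls at (85,230), (230,220) and (230,112), so I'll check the angles.

```bash
python3 - <<'E'
from h import *
S=ctrl.camera_model('scene');D=ctrl.camera_model('side');h=np.array([500,192])
for u in [(85,230),(230,220),(230,112)]:
    p=plane(ray(S,(u[0]/3+200,u[1]/3+200)),118)[:2]-h;print(p,np.degrees(np.arctan2(p[1],p[0])))
for u in [(543,237),(718,186),(630,117)]:
    p=plane(ray(D,((u[0]-390)/3+225,u[1]/3+190)),118)[:2]-h;print(p,np.degrees(np.arctan2(p[1],p[0])))
p0=h+48*np.array([np.cos(np.radians(235)),np.sin(np.radians(235))])
for a in range(230,60,-6):
    d=h+48*np.array([np.cos(np.radians(a)),np.sin(np.radians(a))])-p0;print(a,d[1].round(),d[0].round(),end=' | ')
E
python3 -m inch '[{"xyz":[0,0,30],"rot":[0,0,0]},{"xyz":[0,0,55],"rot":[0,0,0]},{"xyz":[0,0,75],"rot":[0,0,0]},{"xyz":[0,0,90],"rot":[0,0,0]},{"xyz":[0,0,96],"rot":[0,0,0]},{"xyz":[0,0,96],"rot":[0,0,0]}]'
```

```text
[-12.14   75.746] 99.10578936671905
[-75.029 -11.373] -171.38052183334472
[ 12.063 -75.527] -80.92585279862068
[-13.655  78.361] 99.88467576740393
[-76.096 -11.231] -171.60426550794799
[ 12.451 -74.527] -80.51565303980912
230 3.0 -3.0 | 224 6.0 -7.0 | 218 10.0 -10.0 | 212 14.0 -13.0 | 206 18.0 -16.0 | 200 23.0 -18.0 | 194 28.0 -19.0 | 188 33.0 -20.0 | 182 38.0 -20.0 | 176 43.0 -20.0 | 170 48.0 -20.0 | 164 53.0 -19.0 | 158 57.0 -17.0 | 152 62.0 -15.0 | 146 66.0 -12.0 | 140 70.0 -9.0 | 134 74.0 -6.0 | 128 77.0 -2.0 | 122 80.0 2.0 | 116 82.0 6.0 | 110 84.0 11.0 | 104 86.0 16.0 | 98 87.0 21.0 | 92 87.0 26.0 | 86 87.0 31.0 | 80 87.0 36.0 | 74 85.0 41.0 | 68 84.0 46.0 | 62 82.0 50.0 | t: 29.35
ee_pos: [471.5, 152.7, 107.4]
orientation: [-2.218, -2.223, 0.004]
ft_force: [0.2, 0.2, -0.6]
width: 0.3
grasp_force: 0.0
```

```bash
python3 -m inch '[{"xyz":[3,-3,0],"rot":[0,0,0]},{"xyz":[6,-7,0],"rot":[0,0,0]},{"xyz":[10,-10,0],"rot":[0,0,0]},{"xyz":[14,-13,0],"rot":[0,0,0]},{"xyz":[18,-16,0],"rot":[0,0,0]},{"xyz":[23,-18,0],"rot":[0,0,0]},{"xyz":[28,-19,0],"rot":[0,0,0]},{"xyz":[33,-20,0],"rot":[0,0,0]},{"xyz":[38,-20,0],"rot":[0,0,0]},{"xyz":[43,-20,0],"rot":[0,0,0]},{"xyz":[48,-20,0],"rot":[0,0,0]},{"xyz":[53,-19,0],"rot":[0,0,0]}]'
python3 -m inch '[{"xyz":[4,2,0],"rot":[0,0,0]},{"xyz":[9,4,0],"rot":[0,0,0]},{"xyz":[13,7,0],"rot":[0,0,0]},{"xyz":[17,10,0],"rot":[0,0,0]},{"xyz":[21,13,0],"rot":[0,0,0]},{"xyz":[24,17,0],"rot":[0,0,0]},{"xyz":[27,21,0],"rot":[0,0,0]},{"xyz":[29,25,0],"rot":[0,0,0]},{"xyz":[31,30,0],"rot":[0,0,0]},{"xyz":[33,35,0],"rot":[0,0,0]},{"xyz":[34,40,0],"rot":[0,0,0]},{"xyz":[34,45,0],"rot":[0,0,0]}]'
python3 -m inch '[{"xyz":[0,5,0],"rot":[0,0,0]},{"xyz":[0,9,0],"rot":[0,0,0]},{"xyz":[-1,13,0],"rot":[0,0,0]},{"xyz":[-1,13,0],"rot":[0,0,0]}]'
```

```text
t: 30.35
ee_pos: [452.6, 205.0, 108.9]
orientation: [2.217, 2.224, -0.004]
ft_force: [1.1, -9.8, 1.1]
width: 0.6
grasp_force: 4.1
t: 31.35
ee_pos: [493.6, 238.9, 107.7]
orientation: [-2.216, -2.221, 0.014]
ft_force: [-13.3, -2.9, 6.4]
width: 0.2
grasp_force: 6.0
t: 31.68
ee_pos: [507.5, 238.4, 107.5]
orientation: [-2.217, -2.221, 0.011]
ft_force: [-7.9, -0.4, -1.0]
width: 0.5
grasp_force: 3.0
```

```bash
python3 -m inch '[{"xyz":[0,-4,0],"rot":[0,0,0]},{"xyz":[0,-4,-25],"rot":[0,0,0]},{"xyz":[0,-4,-60],"rot":[0,0,0]},{"xyz":[-35,-4,-75],"rot":[0,0,0]},{"xyz":[-70,-4,-75],"rot":[0,0,0]},{"xyz":[-94,-6,-75],"rot":[0,0,0]},{"xyz":[-94,-6,-75],"rot":[0,0,0]},{"xyz":[-94,-6,-75],"rot":[0,0,0]}]'
python3 - <<'E'
from h import *
S=ctrl.camera_model('scene');D=ctrl.camera_model('side');h=np.array([500,192,118]);print(ctrl.get_obs()['ee_pos'])
for n,m in (('scene',S),('side',D)):
    im=cv2.cvtColor(ctrl.get_image(n),cv2.COLOR_RGB2GRAY).astype(float);im=cv2.GaussianBlur(im,(3,3),0)
    # darkness at ball radius, by angle, in front of the guard
    v=[]
    for a in range(85,265,2):
        q=project(m,h+77*np.array([np.cos(np.radians(a)),np.sin(np.radians(a)),0])).round().astype(int);v.append((im[q[1],q[0]].round(),a))
    print(n,sorted(v)[:10])
E
```

```text
t: 32.35
ee_pos: [505.5, 144.7, 184.3]
orientation: [2.221, 2.221, 0.002]
ft_force: [-0.7, -0.0, 1.2]
width: 0.5
grasp_force: 0.0
[505.457 144.698 184.266]
scene [(np.float64(19.0), 239), (np.float64(20.0), 235), (np.float64(20.0), 237), (np.float64(24.0), 241), (np.float64(27.0), 147), (np.float64(28.0), 149), (np.float64(32.0), 145), (np.float64(32.0), 233), (np.float64(37.0), 243), (np.float64(46.0), 263)]
side [(np.float64(47.0), 243), (np.float64(49.0), 233), (np.float64(50.0), 231), (np.float64(50.0), 241), (np.float64(50.0), 245), (np.float64(51.0), 239), (np.float64(52.0), 151), (np.float64(52.0), 235), (np.float64(53.0), 237), (np.float64(57.0), 149)]
```

```bash
python3 -m inch '[{"xyz":[0,-3,25],"rot":[0,0,0]},{"xyz":[0,-3,45],"rot":[0,0,0]},{"xyz":[0,-3,60],"rot":[0,0,0]},{"xyz":[0,-3,70],"rot":[0,0,0]},{"xyz":[0,-3,76],"rot":[0,0,0]},{"xyz":[0,-3,76],"rot":[0,0,0]}]'
python3 - <<'E'
from h import *
h=np.array([500,192]);p0=ctrl.get_obs()['ee_pos'];print(p0)
for a in range(266,95,-6):
    d=h+48*np.array([np.cos(np.radians(a)),np.sin(np.radians(a))])-p0[:2];print(a,d[1].round(),d[0].round(),end=' | ')
E
```

```text
t: 32.95
ee_pos: [501.8, 145.7, 106.5]
orientation: [-2.217, -2.224, 0.002]
ft_force: [-0.2, -0.7, -0.0]
width: 0.3
grasp_force: 0.0
[501.821 145.716 106.532]
266 -2.0 -5.0 | 260 -1.0 -10.0 | 254 0.0 -15.0 | 248 2.0 -20.0 | 242 4.0 -24.0 | 236 6.0 -29.0 | 230 10.0 -33.0 | 224 13.0 -36.0 | 218 17.0 -40.0 | 212 21.0 -43.0 | 206 25.0 -45.0 | 200 30.0 -47.0 | 194 35.0 -48.0 | 188 40.0 -49.0 | 182 45.0 -50.0 | 176 50.0 -50.0 | 170 55.0 -49.0 | 164 60.0 -48.0 | 158 64.0 -46.0 | 152 69.0 -44.0 | 146 73.0 -42.0 | 140 77.0 -39.0 | 134 81.0 -35.0 | 128 84.0 -31.0 | 122 87.0 -27.0 | 116 89.0 -23.0 | 110 91.0 -18.0 | 104 93.0 -13.0 | 98 94.0 -9.0 |
```

```bash
python3 -m inch '[{"xyz":[-2,-5,0],"rot":[0,0,0]},{"xyz":[-1,-10,0],"rot":[0,0,0]},{"xyz":[0,-15,0],"rot":[0,0,0]},{"xyz":[2,-20,0],"rot":[0,0,0]},{"xyz":[4,-24,0],"rot":[0,0,0]},{"xyz":[6,-29,0],"rot":[0,0,0]},{"xyz":[10,-33,0],"rot":[0,0,0]},{"xyz":[13,-36,0],"rot":[0,0,0]},{"xyz":[17,-40,0],"rot":[0,0,0]},{"xyz":[21,-43,0],"rot":[0,0,0]},{"xyz":[25,-45,0],"rot":[0,0,0]},{"xyz":[30,-47,0],"rot":[0,0,0]}]'
python3 -m inch '[{"xyz":[5,-1,0],"rot":[0,0,0]},{"xyz":[10,-2,0],"rot":[0,0,0]},{"xyz":[15,-3,0],"rot":[0,0,0]},{"xyz":[20,-3,0],"rot":[0,0,0]},{"xyz":[25,-2,0],"rot":[0,0,0]},{"xyz":[30,-1,0],"rot":[0,0,0]},{"xyz":[34,1,0],"rot":[0,0,0]},{"xyz":[39,3,0],"rot":[0,0,0]},{"xyz":[43,5,0],"rot":[0,0,0]},{"xyz":[47,8,0],"rot":[0,0,0]},{"xyz":[51,12,0],"rot":[0,0,0]},{"xyz":[54,16,0],"rot":[0,0,0]}]'
python3 -m inch '[{"xyz":[2,2,0],"rot":[0,0,0]},{"xyz":[3,4,0],"rot":[0,0,0]},{"xyz":[4,6,0],"rot":[0,0,0]},{"xyz":[5,8,0],"rot":[0,0,0]},{"xyz":[5,8,0],"rot":[0,0,0]}]'
```

```text
t: 33.95
ee_pos: [457.4, 174.9, 109.1]
orientation: [2.216, 2.221, 0.006]
ft_force: [7.3, -7.0, 0.0]
width: 0.2
grasp_force: 3.6
t: 34.95
ee_pos: [468.6, 227.3, 107.7]
orientation: [-2.218, -2.223, 0.009]
ft_force: [-3.6, -7.8, 2.0]
width: 0.2
grasp_force: 3.7
t: 35.37
ee_pos: [477.2, 232.9, 107.7]
orientation: [-2.219, -2.223, 0.006]
ft_force: [-3.8, -4.9, -0.4]
width: 0.6
grasp_force: 2.0
```

Next, small steps to the stop.

```bash
python3 -m inch '[{"xyz":[1,3,0],"rot":[0,0,0]},{"xyz":[2,5,0],"rot":[0,0,0]},{"xyz":[2,5,0],"rot":[0,0,0]}]'
python3 -m inch '[{"xyz":[1,3,0],"rot":[0,0,0]},{"xyz":[2,5,0],"rot":[0,0,0]},{"xyz":[2,5,0],"rot":[0,0,0]}]'
python3 -m inch '[{"xyz":[0,3,0],"rot":[0,0,0]},{"xyz":[0,3,0],"rot":[0,0,0]},{"xyz":[0,3,0],"rot":[0,0,0]}]'
```

```text
t: 35.62
ee_pos: [482.1, 235.0, 107.7]
orientation: [-2.218, -2.223, 0.006]
ft_force: [-3.4, -4.1, 0.6]
width: 0.5
grasp_force: 1.9
t: 35.87
ee_pos: [486.7, 236.9, 107.5]
orientation: [-2.218, -2.222, 0.007]
ft_force: [-4.2, -3.9, -0.2]
width: 0.4
grasp_force: 2.2
t: 36.12
ee_pos: [489.2, 237.1, 107.5]
orientation: [-2.218, -2.222, 0.008]
ft_force: [-6.8, -1.1, 0.1]
width: 0.4
grasp_force: 3.1
```

```bash
python3 -m inch '[{"xyz":[0,3,0],"rot":[0,0,0]},{"xyz":[0,4,0],"rot":[0,0,0]},{"xyz":[0,4,0],"rot":[0,0,0]}]'
python3 -m inch '[{"xyz":[0,3,0],"rot":[0,0,0]},{"xyz":[0,4,0],"rot":[0,0,0]},{"xyz":[0,4,0],"rot":[0,0,0]}]'
```

```text
t: 36.37
ee_pos: [491.1, 237.2, 107.4]
orientation: [-2.217, -2.219, 0.013]
ft_force: [-13.2, 1.7, 6.2]
width: 0.5
grasp_force: 7.1
t: 36.62
ee_pos: [491.3, 237.1, 107.3]
orientation: [-2.214, -2.215, 0.022]
ft_force: [-27.6, 3.9, 17.6]
width: 0.1
grasp_force: 14.0
```

That's the stop: 0.2 mm of motion at 28 N, at the predicted angle. I'll back off and check.

```bash
python3 -m inch '[{"xyz":[0,-15,0],"rot":[0,0,0]},{"xyz":[0,-18,-25],"rot":[0,0,0]},{"xyz":[0,-18,-60],"rot":[0,0,0]},{"xyz":[-15,-18,-100],"rot":[0,0,0]},{"xyz":[-50,-18,-140],"rot":[0,0,0]},{"xyz":[-85,-18,-160],"rot":[0,0,0]},{"xyz":[-125,-18,-160],"rot":[0,0,0]},{"xyz":[-165,-18,-160],"rot":[0,0,0]},{"xyz":[-205,-18,-160],"rot":[0,0,0]},{"xyz":[-245,-18,-160],"rot":[0,0,0]},{"xyz":[-280,-18,-160],"rot":[0,0,0]},{"xyz":[-280,-18,-160],"rot":[0,0,0]}]'
python3 - <<'E'
from h import *
im=ctrl.get_image('side')
cv2.imwrite('pics/s10.png',cv2.resize(im[170:320,215:435,::-1],None,fx=3.4,fy=3.4,interpolation=cv2.INTER_CUBIC))
m=ctrl.camera_model('scene');h=np.array([500,192,118]);g=cv2.GaussianBlur(cv2.cvtColor(ctrl.get_image('scene'),cv2.COLOR_RGB2GRAY).astype(float),(3,3),0)
v=[]
for a in range(75,285):
    q=project(m,h+77*np.array([np.cos(np.radians(a)),np.sin(np.radians(a)),0])).round().astype(int);v.append((int(g[q[1],q[0]]),a))
print(sorted(v)[:16])
E
```

```text
t: 37.62
ee_pos: [482.2, -47.0, 268.6]
orientation: [2.223, 2.216, -0.0]
ft_force: [-0.0, 0.3, 0.4]
width: 0.5
grasp_force: 0.0
[(22, 83), (22, 84), (22, 172), (26, 81), (26, 82), (26, 173), (27, 263), (27, 264), (28, 171), (30, 262), (31, 260), (31, 261), (32, 80), (32, 170), (32, 265), (34, 174)]
```

View pics/s10.png

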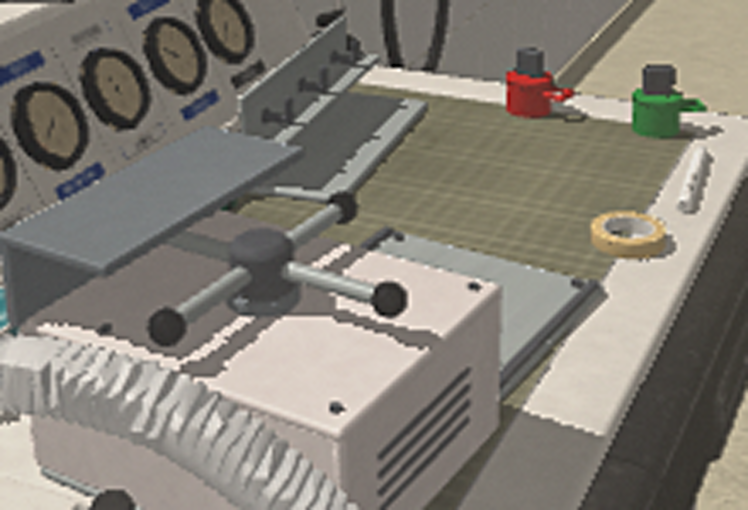

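The view shows the rack empty, the bed plate clear and the tray under the hood, with the other things in place. The spokes read 82.7°, 172° and 263°, which is v of about 0. Handing in.

```bash
python3 -m inch '[{"xyz":[0,0,0],"rot":[0,0,0]},{"xyz":[0,0,0],"rot":[0,0,0]}]'; python3 -c "
from workcell import ctrl
print(ctrl.close_job())"
```

```text
t: 37.88
ee_pos: [482.6, -40.7, 267.8]
orientation: [-2.218, -2.225, -0.001]
ft_force: [0.4, 0.4, 0.1]
width: 0.5
grasp_force: 0.0
the job is handed in; nothing more can be done
None
```

The job is handed in (the system returned no verdict): both rack canisters and canister_d were seen or set upright on the tray, and the tray was wound out and home by the capstan only, in about 38 s.

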